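# Set the burr gap of a bench mill by feel

## Task

Set the filler mill: turn the adjustment ring on top of it clockwise (seen from above) until you feel the burrs just touch, without forcing it, then back it off counter-clockwise by exactly four clicks and let go. Leave the cup under the mill and the other things on the bench where they are.

Things in the scene. Friction and masses are not known exactly. Their poses are not given: they have to be found in the camera images.
- ring_grip (a point): Centre of the black oblong grip block of the adjustment ring on the mill's head, on the turning axis: block 58 mm long (point x), 40 mm wide (point y), 28 mm high (z up), pinched across its flat 40 mm sides. Block top 14 mm above the point; below the block a round skirt, 70 mm across: its top 14 mm, the mill head's top 24 mm below the point. The point is 209 mm above the bench.
- ring: The adjustment ring (block and skirt). Origin on its axis at the head's top, x towards its white pointer line. It only turns about z: clockwise from above closes the burrs. It clicks 20 times a turn (0.314 rad a click), each click takes 0.2 to 0.4 N m to pass and then pulls on, and it stays in the click where it is left. At the start it stands 5 to 7 clicks (1.5 to 2.4 rad) before the touch: use two or more grasps.
- upper_burr (a point): Moving burr, hidden in the mill head on its axis, about 130 mm above the bench. The ring lifts it only 0.15 mm a click, so its measured height is too coarse to set the gap by. Height above lower_burr: 0 at the touch, 0.6 mm at four clicks. The touch is itself a click position; where the pointer then stands differs from mill to mill and cannot be seen.
- lower_burr (a point): Fixed burr, hidden in the head on its axis, 130 mm above the bench; x points to the motor at the back. From the touch on, the ring resists like a stiff spring, 8 N m per rad, without further clicks: a resistance of 0.5 to 1.0 N m that grows and does not drop is a clear touch; more than 1.5 N m (0.2 rad past the touch) strains the burrs.
- catch_cup: Clear cup, 83 mm across and 82 mm high, standing on the mill's base plate under the head; origin at the middle of its underside. Leave it.
- hexkeys: Stand of hex keys, 50x102x94 mm, to the right of the mill; origin at the middle of its underside. Leave it.
- brush: Flat brush, 37x196x11 mm, lying left of the mill; origin at the middle of its underside. Leave it.
- resin_tub: Lidded tub, 100 mm across, 73 mm high, to the right of the mill and the hex keys; origin at the middle of its underside. Leave it.
- pens: Pot of pens and scissors, 76x100x151 mm, to the right; origin at the middle of its underside. Leave it.
- tape_roll0: Roll of tape, 112 mm across, 50 mm high, on the right; origin at the middle of its underside. Leave it.
- bolt_tin: Tin of bolts, 82x88x36 mm, far right; origin at the middle of its underside. Leave it.

How it is judged:
By the outcome, as a careful person would: the job done as asked, in the order asked, and still so for the second after the job is handed in, with the robot touching nothing.
It also fails if it takes over 58 s, if anything falls off the work surface, if the arm or the gripper's body presses on something with over 40 N, if the wrist force passes 120 N, or if a joint passes its speed limit or range.

## Robot

A 6-joint arm with a two-finger parallel gripper is mounted at the origin on a cart in front of the work surface, level with it; the furniture and walls round the work are solid. World frame = base frame: x ahead of the robot, y to its left, z up, the work surface at z = 0. Lengths are in m, angles in rad, forces in N, time in s.
With the tool pointing down it reaches from about 0.3 to 0.95 m from the base axis. Payload 3.1 kg.
Tool frame: the origin (TCP) lies midway between the tips of the shut fingers; the grasp point (between the pads) lies 19 mm behind it; z points along the fingers, x is the direction in which the jaws open and shut, and the axes are right-handed (so a half turn about z gives the same grasp; the last joint's range is limited). The gripper opens to 85 mm and grips with 20 to 120 N. Pads are 22 mm wide; open, the fingers measure 114 mm over their backs; the gripper's body (76 mm by 85 mm) begins 54 mm behind the grasp point. The pads swing forward as they close: fully open they stand 13 mm farther back than shut.
Start: joints at [1.096, 0.308, 1.634, -0, 1.2, -0.07], TCP at [0.246, 0.574, 0.231] pointing down, gripper open.
Joint ranges: [-3.06, 3.06], [-0.79, 1.96], [0.05, 2.63], [-1.19, 4.34], [0.05, 2.64], [-2.94, 2.94]. Speed limits (rad/s): [2.79, 2.79, 3.14, 3.14, 3.14, 3.14].

## Interface

Orientations are given as a unit quaternion [w, x, y, z].
In Python, from plant import robot gives the robot as it stands. The module is installed in compiled form; this text tells all that it offers.
- The arm moves only by the tool jog_arm, never from a script. Its argument "deltas" is a list of rows, each a list of 2 entries, a list of its own where there are three numbers: the shift along the tool's x, y, z in cm, then the turn about the tool's z in rad. In form: [[[dx, dy, dz], twist], ...]. A call has 1 to 10 rows; each row shifts and turns the commanded pose from where the row before left it, along the tool's axes as they then stand; what a row does not reach is not made up. A row lasts 1/12 s, in which the tool goes at most 41.7 mm and 7.16 degrees, less where a joint would pass 70% of its speed; a pose out of reach is approached as far as the arm can. A call is refused whole if a number of a shift passes 4.17 or a number of a turn 0.125, either way. A call with a gripper value outside its range is refused whole. "gripper" is the opening, from 0 (shut) to 1 (fully open), set as the call begins (left out, the last holds). The fingers move at their own pace and stop on an object; "force" is the grip in N (left out, the last holds). Time passes only in rows, so rows that do not move let the fingers close. It gives the time, the measured TCP pose, the force and the opening at its end, in the units of the state.
- robot.sense(): the state, without advancing time (a new reading comes with each control period).
- robot.read_camera(name): name is "scene" or "top"; returns a dict with "pixels" (420x560x3 uint8, red, green, blue), "camera_matrix" (3x3 intrinsics, pixels), "world_from_camera" (4x4, takes a point from camera to world coordinates). Camera axes: x right, y up, looking along -z (the intrinsics and any distortion apply to the point x, -y, -z); pixel columns grow to the right and rows downward; lengths in m; the calibration is good to about 2 mm. A picture is of the moment at which its call begins. There is no depth.
- robot.close_job(): hands the job in, once; it reports no verdict.
Trained networks look in a picture, given as the dict that the camera call returned (one of the last four; its "shot" number tells which), for a name from the list of things; names that differ only in an ending like _2 or _b are one class to them, and where a whole thing is asked for, a point or a joint stands for the part that bears it (a point fixed in the world has none). Each returns a list of dicts, best first, with "score" (0 to 1); they miss things now and then, are a little off and sometimes report something else, mostly with a low value. They report only what shows in the picture. A call takes as long as a camera call.
- robot.cut_out(query, picture): "region" (420x560 bool, what is visible of it) and "centre" ([column, row] in pixels, amid what is visible of it).
The state is a dict: "time_s": time; "joint_pos": joint angles; "joint_velocities": joint speeds; "tau": joint torques, N m; "tcp_pos": TCP position; "orientation": TCP orientation; "wrist_force": force on the tool from outside, world axes, zero at the start; "moment": the same for the moment, N m; "gripper_width": opening from 0.0 (shut) to 1.0 (fully open).
Only numpy, scipy, OpenCV 4.12 (cv2) and the standard library are available. Lean on these libraries where they do the work, as an engineer would, in place of code of your own. Each camera call takes 0.05 s, during which the arm holds its last target.

## Working session

There is one attempt and no reset: what is moved stays moved. The work goes in short steps, Python scripts to look and compute and a tool call to move; the robot and the scene stay as the last step left them, time stands still between calls to the robot, and variables do not carry over. Pictures are saved under pics/ and viewed, and the job is handed in when it is done.

Besides the shell and the picture viewer there is one more tool, called after "Emit:" by a JSON object that holds its "api" and its "payload", one argument or row to a line. jog_arm: Moves the arm, as the interface text tells. Its arguments: {"type":"object","properties":{"deltas":{"type":"array","items":{"type":"array"}},"gripper":{"type":"number"},"force":{"type":"number"}},"required":["deltas"]}

```bash
mkdir -p pics; cat > h.py <<'E'
import numpy as np, cv2
from plant import robot
def save(p,n): cv2.imwrite('pics/'+n+'.png',cv2.cvtColor(p['pixels'],cv2.COLOR_RGB2BGR))
def ray(p,uv):
    K=np.array(p['camera_matrix']);T=np.array(p['world_from_camera'])
    d=np.linalg.inv(K)@np.array([uv[0],uv[1],1.]); d=np.array([d[0],-d[1],-d[2]])
    return T[:3,3],T[:3,:3]@d
def atz(p,uv,z):
    o,d=ray(p,uv); return o+d*(z-o[2])/d[2]
def proj(p,X):
    K=np.array(p['camera_matrix']);T=np.array(p['world_from_camera'])
    c=T[:3,:3].T@(np.array(X)-T[:3,3]); q=K@np.array([c[0],-c[1],-c[2]]); return q[:2]/q[2]
E
python3 - <<'E'
from h import *
s=robot.sense(); print({k:np.round(v,3).tolist() for k,v in s.items()})
for n in('scene','top'):
    p=robot.read_camera(n); save(p,n+'0'); print(n,p.keys(),p['camera_matrix'],np.round(p['world_from_camera'],3))
    for q in('ring_grip','ring','catch_cup'):
        for r in robot.cut_out(q,p)[:2]:
            print(q,r['score'],r['centre'],r['region'].sum(), atz(p,r['centre'],0.223))
E
```

```text
{'time_s': 0.0, 'joint_pos': [1.096, 0.309, 1.635, 0.0, 1.2, -0.07], 'joint_velocities': [0.002, 0.002, -0.001, -0.0, 0.001, -0.002], 'tau': [0.001, -41.526, -27.666, 0.0, 0.01, 0.0], 'tcp_pos': [0.246, 0.574, 0.23], 'orientation': [0.001, 0.835, 0.551, -0.001], 'wrist_force': [0.452, 0.213, -0.361], 'moment': [-0.008, -0.031, 0.002], 'gripper_width': 1.005}
scene dict_keys(['pixels', 'camera_matrix', 'world_from_camera', 'shot']) [[491.22924126   0.         278.48635185]
 [  0.         491.22924126 204.27634098]
 [  0.           0.           1.        ]] [[-0.994  0.037 -0.099  0.288]
 [-0.103 -0.528  0.843  1.692]
 [-0.021  0.849  0.529  1.201]
 [ 0.     0.     0.     1.   ]]
ring_grip 0.73 [271.1, 262.4] 342 [0.45862176 0.47974786 0.223     ]
ring_grip 0.72 [294.9, 179.7] 397 [ 0.42389295 -0.06217488  0.223     ]
ring 0.52 [274.5, 261.4] 334 [0.4484298  0.47389988 0.223     ]
catch_cup 0.54 [271.3, 295.6] 38 [0.44024948 0.63194553 0.223     ]
top dict_keys(['pixels', 'camera_matrix', 'world_from_camera', 'shot']) [[429.19613917   0.         285.26030734]
 [  0.         429.19613917 209.7903648 ]
 [  0.           0.           1.        ]] [[-0.026  0.994 -0.106  0.332]
 [-1.    -0.027 -0.005  0.018]
 [-0.008  0.106  0.994  1.699]
 [ 0.     0.     0.     1.   ]]
ring_grip 0.6 [167.2, 226.6] 302 [0.44181309 0.4341681  0.223     ]
ring 0.67 [165.4, 225.0] 290 [0.44751478 0.44040849 0.223     ]
catch_cup 0.41 [184.1, 232.4] 9 [0.42022651 0.37579077 0.223     ]
```

```bash
python3 - <<'E'
import cv2
a=cv2.imread('pics/scene0.png');cv2.imwrite('pics/s_c.png',cv2.resize(a[190:340,180:380],None,fx=4,fy=4,interpolation=2))
a=cv2.imread('pics/top0.png');cv2.imwrite('pics/t_c.png',cv2.resize(a[160:310,90:290],None,fx=4,fy=4,interpolation=2))
E
```

```text
(no output)
```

View pics/scene0.png

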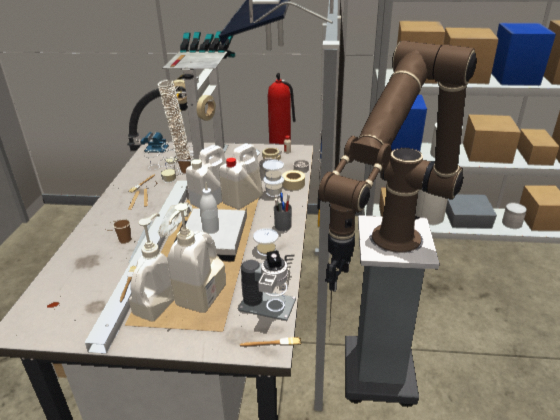

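View pics/s_c.png

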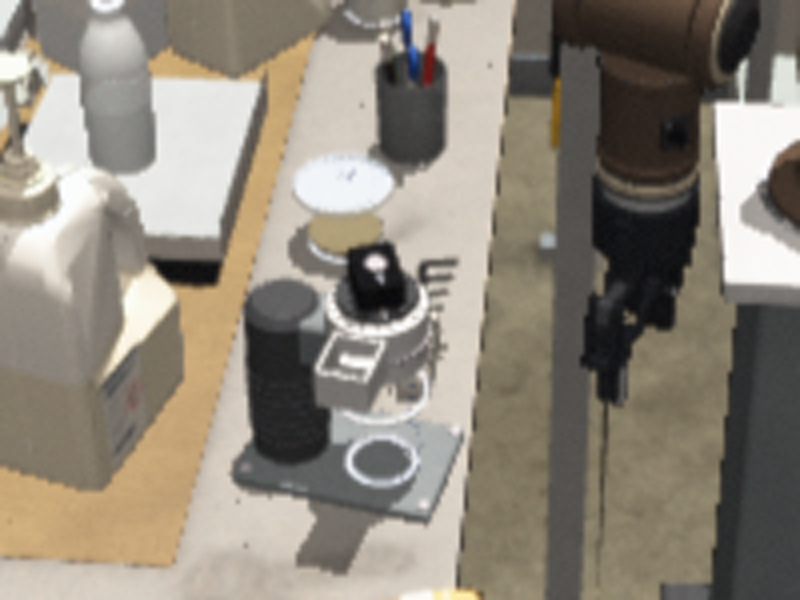

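View pics/t_c.png

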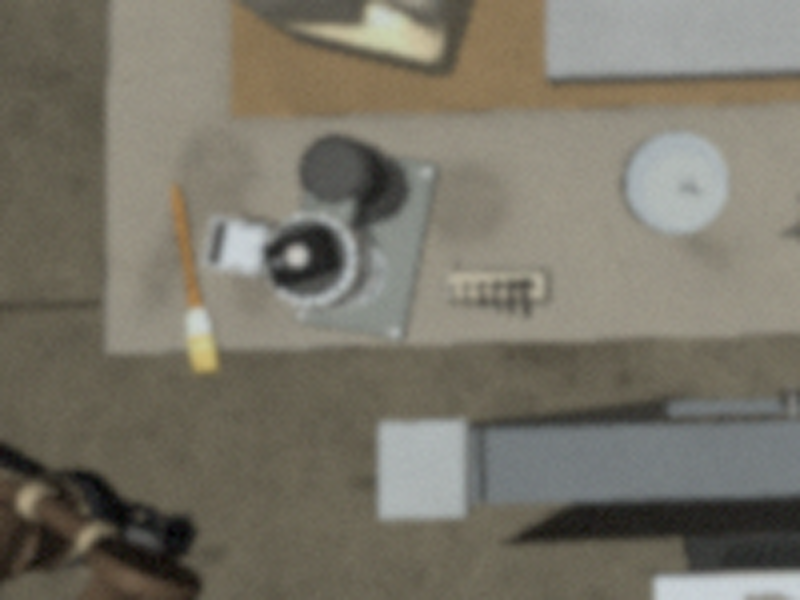

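View pics/top0.png

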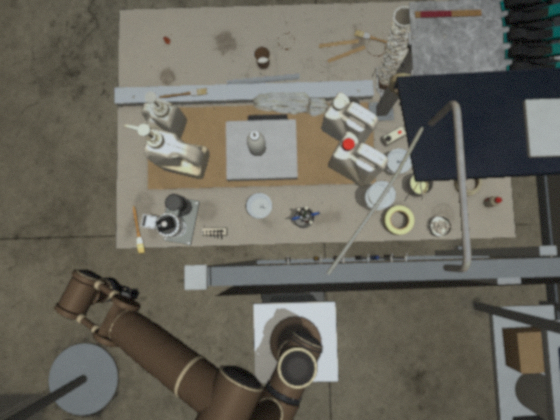

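```bash
python3 - <<'E'
import cv2
a=cv2.imread('pics/scene0.png');cv2.imwrite('pics/s_c2.png',cv2.resize(a[0:200,240:500],None,fx=3,fy=3,interpolation=2))
cv2.imwrite('pics/s_c3.png',cv2.resize(a[200:420,240:460],None,fx=2.7,fy=2.7,interpolation=2))
a=cv2.imread('pics/top0.png');cv2.imwrite('pics/t_c2.png',cv2.resize(a[220:420,30:300],None,fx=2.9,fy=2.9,interpolation=2))
E
```

```text
(no output)
```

View pics/s_c2.png

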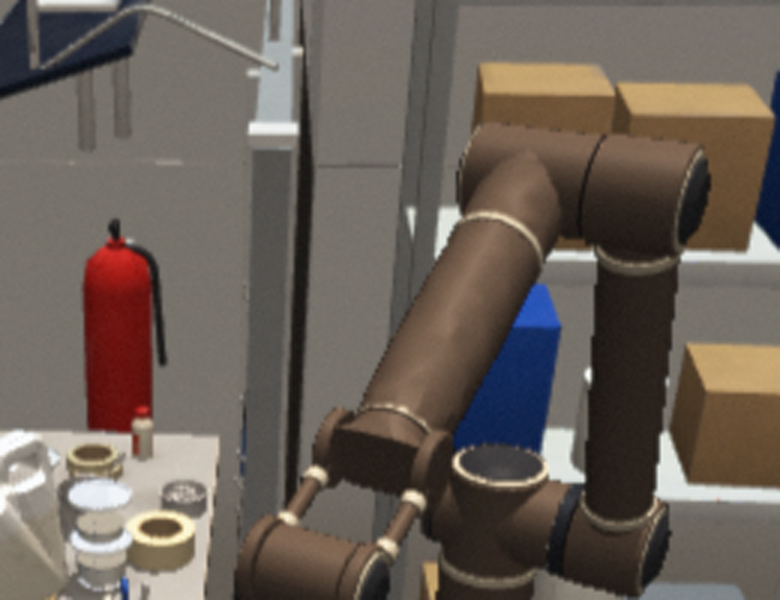

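View pics/s_c3.png

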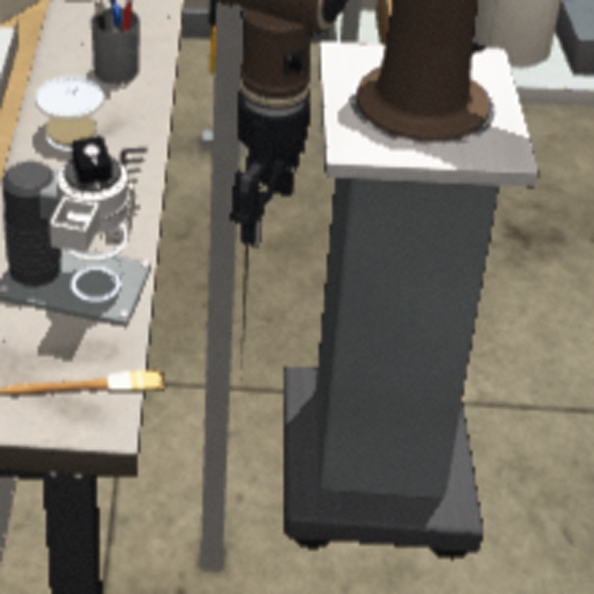

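View pics/t_c2.png

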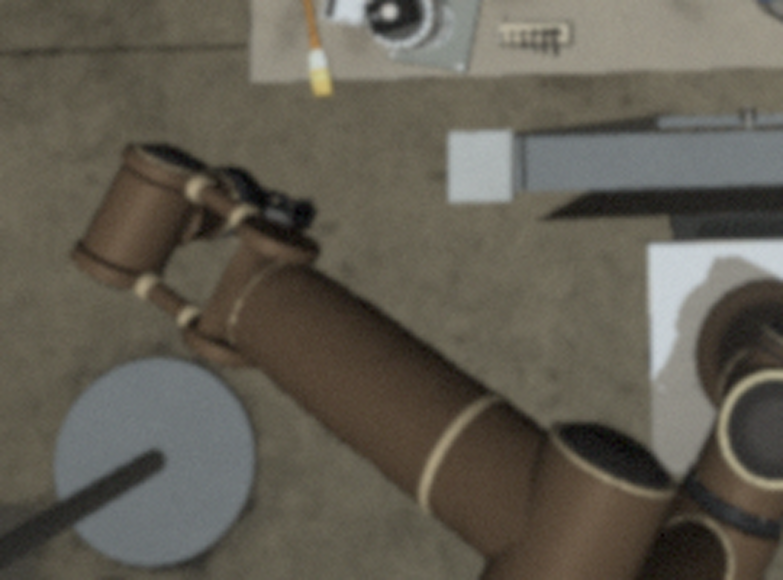

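```bash
cat >> h.py <<'E'
def tri(ps,uvs):
    A=np.zeros((3,3));b=np.zeros(3)
    L=[]
    for p,uv in zip(ps,uvs):
        o,d=ray(p,uv);d=d/np.linalg.norm(d);M=np.eye(3)-np.outer(d,d);A+=M;b+=M@o;L.append((o,M))
    X=np.linalg.solve(A,b);return X,[np.linalg.norm(M@(X-o)) for o,M in L]
E
python3 - <<'E'
from h import *
s=robot.read_camera('scene');t=robot.read_camera('top')
print('post',tri([s,t],[(330.7,43),(195.5,277)]))
print('ringtop',tri([s,t],[(180+375/4,190+262/4),(90+297/4,160+257/4)]))
print('post foot', atz(s,(240+212/2.7,200+565/2.7),-0.75))
for n,p in(('s',s),('t',t)):
    a=cv2.cvtColor(p['pixels'],cv2.COLOR_RGB2BGR)
    u,v=(int(x) for x in ((273,255) if n=='s' else (165,225)))
    cv2.imwrite(f'pics/z{n}.png',cv2.resize(a[v-25:v+35,u-30:u+40],None,fx=10,fy=10,interpolation=2))
    for q in('ring_grip','ring','lower_burr','catch_cup'):
        for r in robot.cut_out(q,p)[:3]:
            ys,xs=np.nonzero(r['region']);print(n,q,r['score'],r['centre'],xs.min(),xs.max(),ys.min(),ys.max())
E
```

```text
post (array([0.29497273, 0.2046685 , 0.83618539]), [np.float64(0.0008119948281245765), np.float64(0.000811994828124608)])
ringtop (array([0.45215506, 0.44446288, 0.22334028]), [np.float64(0.001961832885775714), np.float64(0.0019618328857758135)])
post foot [ 0.29386628  0.2992579  -0.75      ]
s ring 0.67 [274.2, 262.0] 264 284 251 270
s lower_burr 0.97 [266.3, 285.2] 239 294 251 320
s catch_cup 0.68 [283.2, 297.9] 282 283 302 306
t ring_grip 0.56 [167.4, 224.8] 156 176 215 234
t ring_grip 0.47 [213.7, 231.5] 202 227 227 237
t ring 0.78 [165.3, 226.9] 157 175 216 233
t lower_burr 0.89 [172.4, 219.4] 142 198 193 243
t catch_cup 0.44 [183.1, 229.4] 179 185 226 235
t catch_cup 0.24 [404.2, 216.1] 383 414 206 233
```

View pics/zs.png

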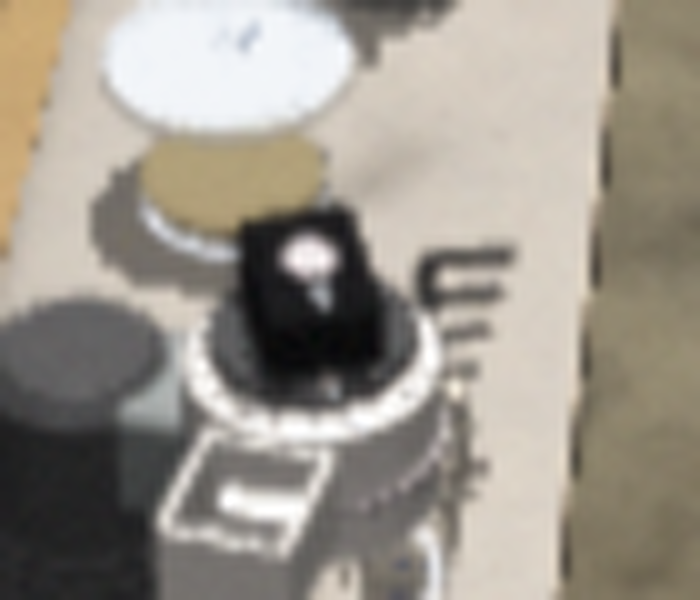

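View pics/zt.png

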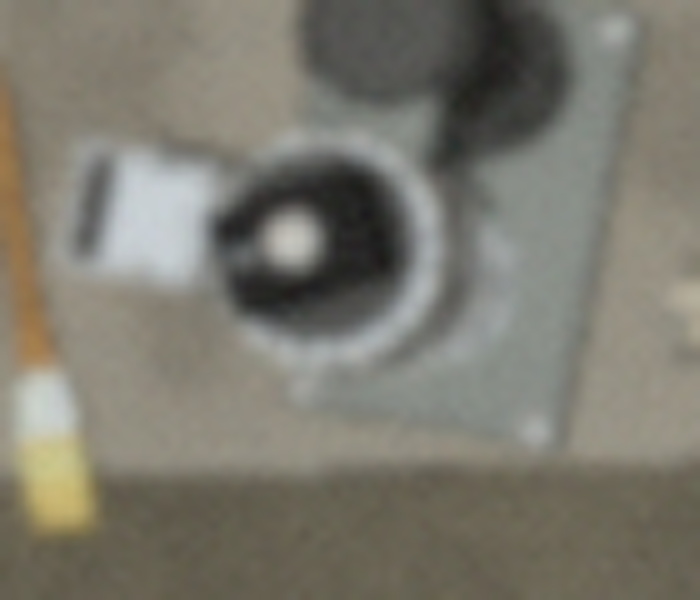

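```bash
python3 - <<'E'
from h import *
s=robot.read_camera('scene');t=robot.read_camera('top')
def f(n,a,b):
    X,e=tri([s,t],[a,b]); q=1.096
    print(n,X.round(3),np.round(e,3),'radial',round(X[0]*np.cos(q)+X[1]*np.sin(q),3),'left',round(-X[0]*np.sin(q)+X[1]*np.cos(q),3))
f('elbring',(410,78),(188.6,375)); f('wrring',(371.7,138),(116,323))
f('elbow',(432,62),(228,381))
for z in(.0,.2,.4,.6,.8): print(z,proj(t,(0,0,z)).round(),proj(s,(0,0,z)).round())
a=cv2.cvtColor(s['pixels'],cv2.COLOR_RGB2BGR)
g=s['time'] if 'time' in s else 0
for z in np.arange(-.7,.85,.1):
    u,v=proj(s,(.295,.205,z));cv2.circle(a,(int(u),int(v)),2,(0,0,255),-1)
cv2.imwrite('pics/post.png',a)
E
```

```text
elbring [0.071 0.242 0.743] [0.01 0.01] radial 0.247 left 0.048
wrring [0.177 0.44  0.64 ] [0.003 0.003] radial 0.473 left 0.043
elbow [0.029 0.16  0.76 ] [0.042 0.042] radial 0.155 left 0.047
0.0 [296. 342.] [396. 237.]
0.2 [297. 354.] [402. 196.]
0.4 [298. 369.] [408. 150.]
0.6 [300. 391.] [414.  98.]
0.8 [302. 422.] [422.  39.]
```

View pics/post.png

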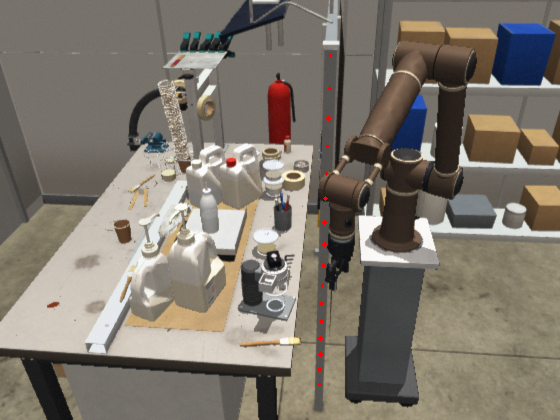

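```bash
cat > ov.py <<'E'
from h import *
def overlay(p,n,c,yaw,k=10,off=None):
    a=cv2.cvtColor(p['pixels'],cv2.COLOR_RGB2BGR)
    u,v=proj(p,(c[0],c[1],.2)).astype(int); u0,v0=u-30,v-28
    a=cv2.resize(a[v0:v0+60,u0:u0+70],None,fx=k,fy=k,interpolation=2)
    R=np.array([[np.cos(yaw),-np.sin(yaw)],[np.sin(yaw),np.cos(yaw)]])
    def pl(P,z,col):
        q=np.array([(proj(p,(*(R@np.array(x)+c),z))-[u0,v0]+.5)*k for x in P]).astype(np.int32)
        cv2.polylines(a,[q],True,col,1)
    B=[(.029,.02),(.029,-.02),(-.029,-.02),(-.029,.02)]
    pl(B,.223,(0,0,255));pl(B,.195,(0,128,255))
    th=np.linspace(0,6.28,60);pl([(.035*np.cos(t),.035*np.sin(t)) for t in th],.195,(0,255,0))
    pl([(.0,0),(.03,0)],.223,(255,0,255))
    cv2.imwrite('pics/'+n+'.png',a)
E
python3 - <<'E'
from ov import *
s=robot.read_camera('scene');t=robot.read_camera('top')
print(atz(t,(167.2,224.7),.185),atz(s,(243+31,230+34.5),.185))
c=np.array([.449,.443])
overlay(s,'os1',c,1.85);overlay(t,'ot1',c,1.85)
E
```

```text
[0.45137923 0.44489361 0.185     ] [0.45450712 0.44276995 0.185     ]
```

View pics/os1.png

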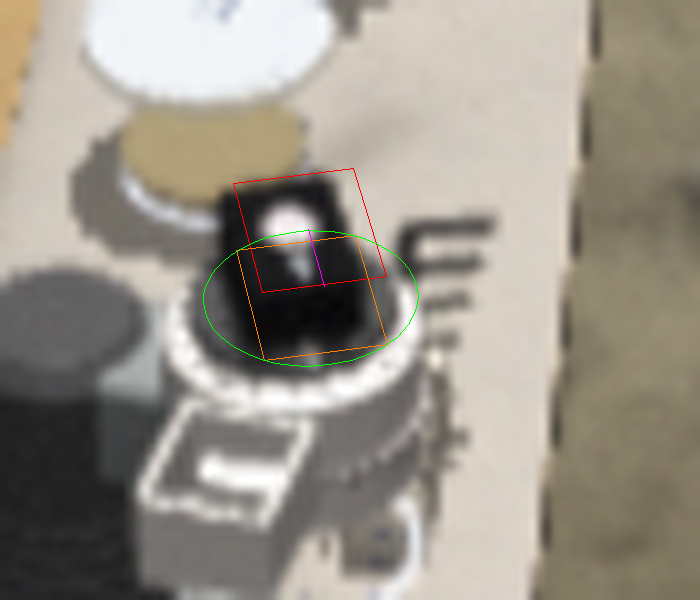

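View pics/ot1.png

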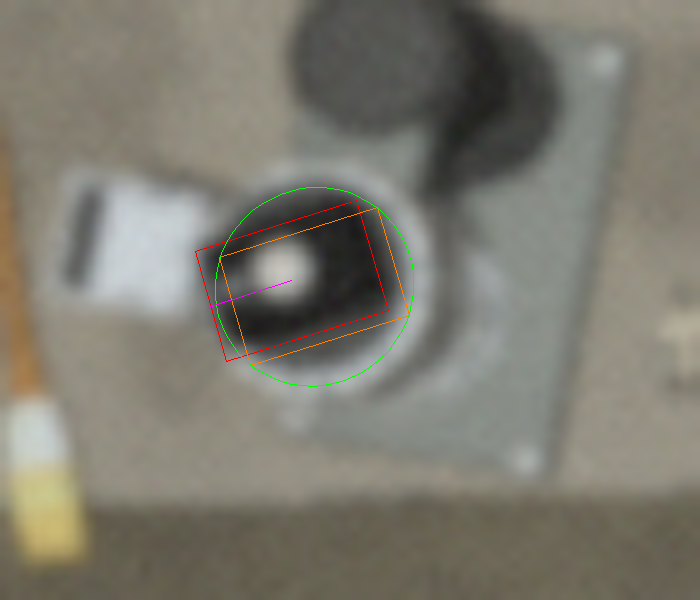

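```bash
python3 - <<'E'
from ov import *
s=robot.read_camera('scene');t=robot.read_camera('top')
c=np.array([.4535,.4455])
overlay(s,'os2',c,1.86);overlay(t,'ot2',c,1.86)
a=cv2.imread('pics/os2.png');b=cv2.imread('pics/ot2.png');cv2.imwrite('pics/o2.png',np.hstack([a[100:450,150:500],b[100:450,150:500]]))
E
```

```text
(no output)
```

View pics/o2.png

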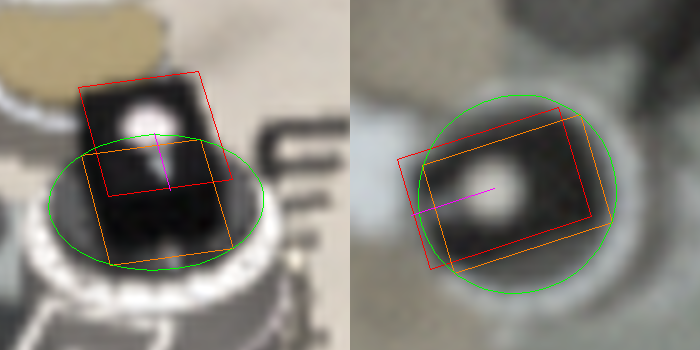

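```bash
python3 - <<'E'
from h import *
s=robot.read_camera('scene');t=robot.read_camera('top')
X,e=tri([s,t],[(250.8,263.8),(174.5,201)]);print('motor',X,e,np.hypot(*(X[:2]-[.4535,.445])))
S=robot.sense();x=S['tcp_pos'];h=1.166
d=np.array([.4535,.445])-x[:2]
print(x,d,'tool', d@[np.cos(h),np.sin(h)],d@[np.sin(h),-np.cos(h)],S['time_s'])
E
```

```text
motor [0.53636134 0.42354461 0.16760478] [np.float64(0.001259278143702328), np.float64(0.001259278143702239)] 0.08559401631401121
[0.24614079 0.57448865 0.23126004] [ 0.20735921 -0.12948865] tool -0.037359116120274455 0.24159769543003476 1.3
```

Emit:
{"api": "jog_arm", "payload": {
  "deltas": [
    [[-0.4,2,-0.6],0],
    [[-0.4,2,-0.6],0],
    [[-0.4,2,-0.6],0],
    [[-0.4,2,-0.6],0],
    [[-0.4,2,-0.6],0],
    [[-0.4,2,-0.6],0],
    [[-0.4,2,-0.6],0],
    [[-0.4,2,-0.6],0],
    [[-0.4,2,0],0],
    [[0,0,0],0]
  ],
  "gripper": 1,
  "force": 100
}}

```text
time_s: 2.13
tcp_pos: [0.4007, 0.4687, 0.28]
orientation: [0.001, 0.836, 0.549, 0.001]
wrist_force: [-0.5, 0.5, -0.4]
gripper_width: 1.001
```

```bash
python3 - <<'E'
from h import *
t=robot.read_camera('top');s=robot.read_camera('scene');save(t,'t1');save(s,'s1')
S=robot.sense();print({k:np.round(v,3).tolist() for k,v in S.items()})
E
```

```text
{'time_s': 2.233, 'joint_pos': [0.798, 0.252, 1.607, 0.001, 1.283, -0.367], 'joint_velocities': [0.027, 0.001, 0.008, 0.007, 0.002, -0.001], 'tau': [-0.786, -40.223, -28.98, -0.1, -0.026, -0.014], 'tcp_pos': [0.398, 0.47, 0.279], 'orientation': [-0.0, 0.835, 0.55, -0.0], 'wrist_force': [-0.454, -0.015, 0.316], 'moment': [0.047, -0.001, 0.025], 'gripper_width': 0.998}
```

View pics/t1.png

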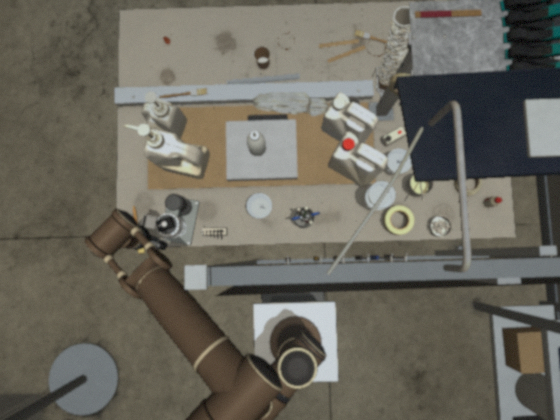

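View pics/s1.png

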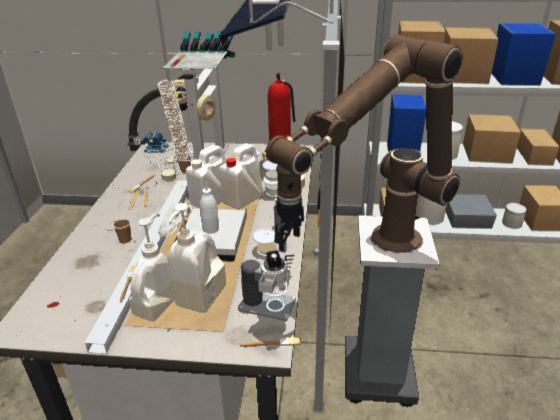

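Emit:
{"api": "jog_arm", "payload": {
  "deltas": [
    [[0,1,0],0],
    [[0,1,0],0],
    [[0,1,0],0],
    [[0,1,0],0],
    [[0,1,0],0],
    [[-0.1,1,0],0],
    [[0,0,0],0],
    [[0,0,0],0]
  ]
}}

```text
time_s: 2.9
tcp_pos: [0.4528, 0.4455, 0.2791]
orientation: [-0.0, 0.835, 0.55, -0.0]
wrist_force: [-0.7, -0.2, 0.0]
gripper_width: 0.998
```

```bash
python3 - <<'E'
from h import *
t=robot.read_camera('top');s=robot.read_camera('scene');save(t,'t2');save(s,'s2')
for n,p,(u,v) in(('t2c',t,(200,270)),('s2c',s,(320,110))):
    a=cv2.cvtColor(p['pixels'],cv2.COLOR_RGB2BGR);cv2.imwrite(f'pics/{n}.png',cv2.resize(a[v-70:v+70,u-90:u+90],None,fx=4,fy=4,interpolation=2))
S=robot.sense();print({k:np.round(v,3).tolist() for k,v in S.items()})
E
```

```text
{'time_s': 3.0, 'joint_pos': [0.71, 0.289, 1.56, 0.0, 1.293, -0.456], 'joint_velocities': [0.011, -0.003, 0.002, -0.002, 0.001, -0.001], 'tau': [-0.293, -41.711, -28.868, -0.018, -0.006, -0.001], 'tcp_pos': [0.452, 0.446, 0.279], 'orientation': [-0.0, 0.835, 0.55, -0.0], 'wrist_force': [1.531, -0.165, -0.063], 'moment': [-0.016, 0.005, 0.008], 'gripper_width': 1.001}
```

View pics/t2c.png

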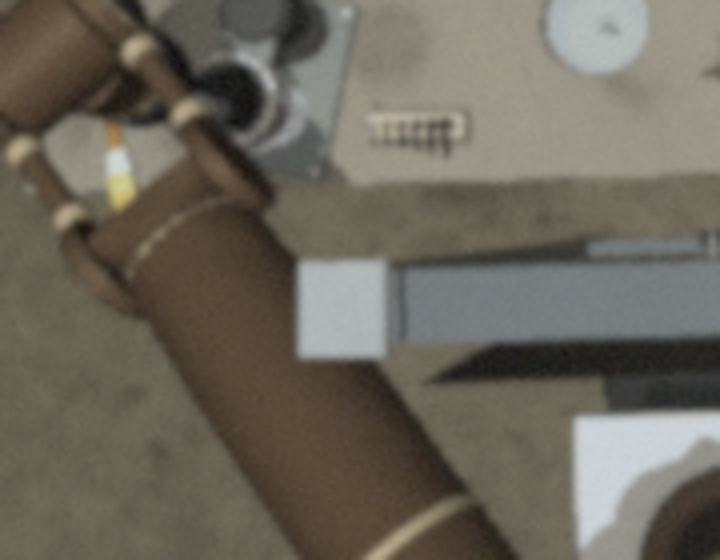

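View pics/s2c.png

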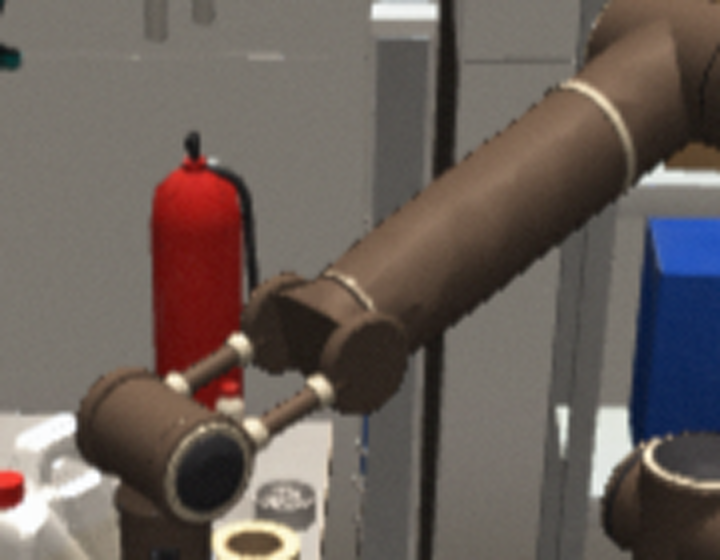

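Emit:
{"api": "jog_arm", "payload": {
  "deltas": [
    [[0,0,0],-0.125],
    [[0,0,0],-0.125],
    [[0,0,0],-0.125],
    [[0,0,0],-0.125],
    [[0,0,0],-0.125],
    [[0,0,0],-0.125],
    [[0,0,0],-0.125],
    [[0,0,0],-0.125],
    [[0,0,0],-0.125],
    [[0,0,0],-0.125]
  ]
}}

```text
time_s: 3.83
tcp_pos: [0.4515, 0.4463, 0.2794]
orientation: [-0.0, 0.352, 0.936, 0.0]
wrist_force: [-0.1, 0.3, 0.8]
gripper_width: 1.002
```

Emit:
{"api": "jog_arm", "payload": {
  "deltas": [
    [[0,0,0],-0.125],
    [[0,0,0],-0.125],
    [[0,0,0],-0.125],
    [[0,0,0],-0.125],
    [[0,0,0],-0.125],
    [[0,0,0],-0.125],
    [[0,0,0],-0.125],
    [[0,0,0],-0.125],
    [[0,0,0],-0.014],
    [[0,0,0],0]
  ]
}}

```text
time_s: 4.67
tcp_pos: [0.4517, 0.4462, 0.2793]
orientation: [-0.0, -0.143, 0.99, 0.0]
wrist_force: [-0.8, -0.5, -0.8]
gripper_width: 1.002
```

```bash
cat > st.py <<'E'
from h import *
def st():
    S=robot.sense();q=S['orientation'];h=2*np.arctan2(q[2],q[1])
    print('t',round(S['time_s'],2),'h',round(h,3),'q1,q6',np.round([S['joint_pos'][0],S['joint_pos'][5]],3),'tcp',np.round(S['tcp_pos'],4),'F',np.round(S['wrist_force'],1),'M',np.round(S['moment'],3),'w',round(S['gripper_width'],3),'tau',np.round(S['tau'],2),'vel6',round(S['joint_velocities'][5],3))
    return S
if __name__=='__main__': st()
E
python3 st.py
python3 - <<'E'
from h import *
s=robot.read_camera('scene');a=cv2.cvtColor(s['pixels'],cv2.COLOR_RGB2BGR);cv2.imwrite('pics/s3.png',cv2.resize(a[190:300,210:350],None,fx=5,fy=5,interpolation=2))
E
```

```text
t 4.67 h 3.428 q1,q6 [ 0.711 -2.718] tcp [0.4517 0.4462 0.2793] F [-0.8 -0.5 -0.8] M [ 0.016  0.005 -0.023] w 1.002 tau [-1.000e-02 -4.178e+01 -2.880e+01  0.000e+00  0.000e+00 -1.600e-01] vel6 0.023
```

View pics/s3.png

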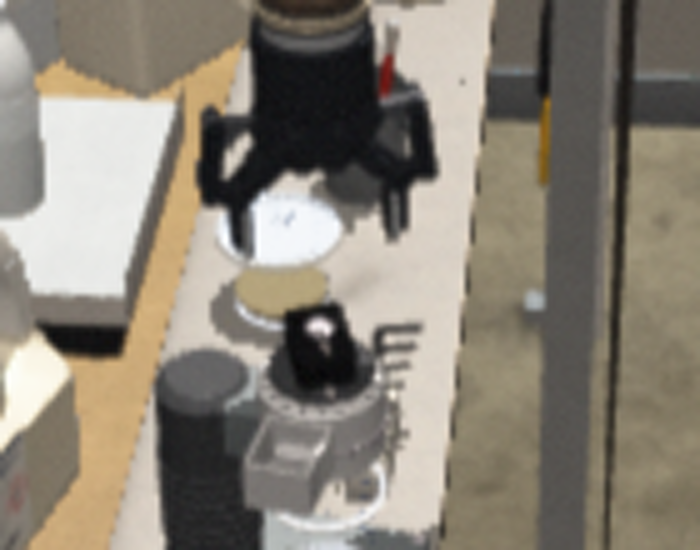

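Emit:
{"api": "jog_arm", "payload": {
  "deltas": [
    [[-0.1,-0.2,1],0],
    [[0,0,1.5],0],
    [[0,0,1.5],0],
    [[0,0,1],0],
    [[0,0,1],0],
    [[0,0,0.5],0],
    [[0,0,0.5],0],
    [[0,0,0.5],0],
    [[0,0,0.3],0],
    [[0,0,0],0]
  ]
}}

```text
time_s: 5.55
tcp_pos: [0.4536, 0.4442, 0.2008]
orientation: [-0.0, -0.144, 0.99, -0.0]
wrist_force: [-0.2, 0.3, -0.3]
gripper_width: 0.999
```

```bash
python3 st.py
python3 - <<'E'
from h import *
s=robot.read_camera('scene');a=cv2.cvtColor(s['pixels'],cv2.COLOR_RGB2BGR);cv2.imwrite('pics/s4.png',cv2.resize(a[210:300,230:340],None,fx=7,fy=6.6,interpolation=2))
E
```

```text
t 5.55 h 3.43 q1,q6 [ 0.706 -2.724] tcp [0.4536 0.4442 0.2008] F [-0.2  0.3 -0.3] M [0.006 0.028 0.011] w 0.999 tau [-2.000e-02 -4.319e+01 -2.738e+01 -0.000e+00 -7.000e-02  0.000e+00] vel6 -0.001
```

View pics/s4.png

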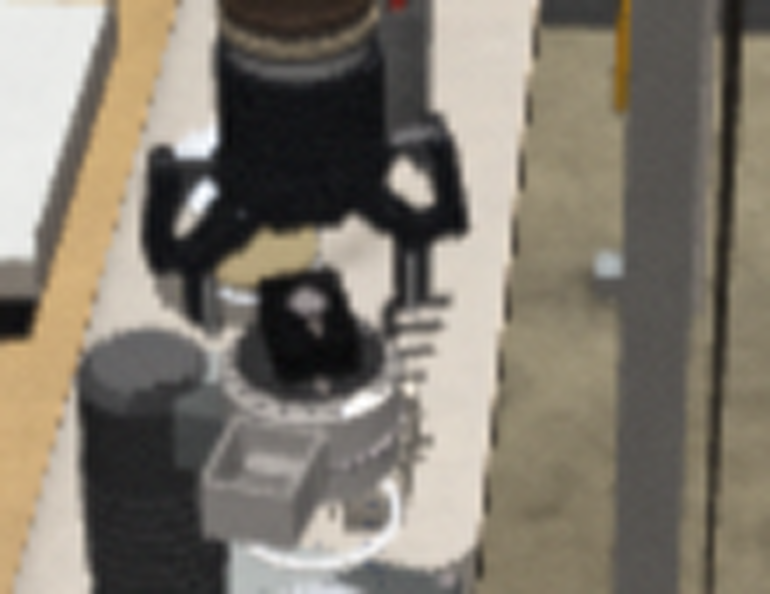

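Emit:
{"api": "jog_arm", "payload": {
  "deltas": [
    [[0,0,0.1],0],
    [[0,0,0],0],
    [[0,0,0],0],
    [[0,0,0],0],
    [[0,0,0],0],
    [[0,0,0],0],
    [[0,0,0],0],
    [[0,0,0],0]
  ],
  "gripper": 0,
  "force": 80
}}

```text
time_s: 6.27
tcp_pos: [0.4536, 0.4444, 0.2011]
orientation: [-0.0, -0.144, 0.99, 0.0]
wrist_force: [-1.2, -2.6, 5.2]
gripper_width: 0.45
```

```bash
python3 st.py
```

```text
t 6.27 h 3.43 q1,q6 [ 0.706 -2.724] tcp [0.4536 0.4444 0.2011] F [-1.2 -2.6  5.2] M [-0.219  0.457  0.051] w 0.45 tau [ -0.38 -39.74 -26.08  -0.12  -0.9   -0.  ] vel6 -0.0
```

Emit:
{"api": "jog_arm", "payload": {
  "deltas": [
    [[0,0,0],0.06],
    [[0,0,0],0.06],
    [[0,0,0],0.06],
    [[0,0,0],0.06],
    [[0,0,0],0.06],
    [[0,0,0],0.06],
    [[0,0,0],0.06],
    [[0,0,0],0.06],
    [[0,0,0],0]
  ]
}}

```text
time_s: 7.02
tcp_pos: [0.4538, 0.4444, 0.2011]
orientation: [0.0, 0.097, 0.995, 0.0]
wrist_force: [-1.9, -1.4, 5.6]
gripper_width: 0.448
```

```bash
python3 st.py
```

```text
t 7.02 h 2.947 q1,q6 [ 0.706 -2.241] tcp [0.4538 0.4444 0.2011] F [-1.9 -1.4  5.6] M [-0.347  0.447 -0.329] w 0.448 tau [  0.38 -39.95 -25.96  -0.19  -0.86  -0.11] vel6 -0.051
```

Emit:
{"api": "jog_arm", "payload": {
  "deltas": [
    [[0,0,0],0.06],
    [[0,0,0],0.06],
    [[0,0,0],0.06],
    [[0,0,0],0.06],
    [[0,0,0],0.06],
    [[0,0,0],0.06],
    [[0,0,0],0.06],
    [[0,0,0],0.06],
    [[0,0,0],0]
  ]
}}

```text
time_s: 7.77
tcp_pos: [0.454, 0.4443, 0.2011]
orientation: [0.0, 0.33, 0.944, 0.0]
wrist_force: [-1.1, -2.1, 5.8]
gripper_width: 0.445
```

```bash
python3 st.py
```

```text
t 7.77 h 2.468 q1,q6 [ 0.706 -1.762] tcp [0.454  0.4443 0.2011] F [-1.1 -2.1  5.8] M [-0.274  0.358  0.033] w 0.445 tau [ 3.000e-02 -3.991e+01 -2.597e+01  2.000e-02 -7.700e-01  2.900e-01] vel6 -0.058
```

Emit:
{"api": "jog_arm", "payload": {
  "deltas": [
    [[0,0,0],0.06],
    [[0,0,0],0.06],
    [[0,0,0],0.06],
    [[0,0,0],0.06],
    [[0,0,0],0.05],
    [[0,0,0],0],
    [[0,0,0],0]
  ]
}}

```text
time_s: 8.35
tcp_pos: [0.454, 0.4442, 0.2011]
orientation: [0.0, 0.463, 0.887, 0.0]
wrist_force: [-0.7, -1.7, 5.2]
gripper_width: 0.449
```

```bash
python3 st.py
```

```text
t 8.35 h 2.18 q1,q6 [ 0.706 -1.473] tcp [0.454  0.4442 0.2011] F [-0.7 -1.7  5.2] M [-0.36   0.251 -0.039] w 0.449 tau [ 1.300e-01 -3.989e+01 -2.597e+01  9.000e-02 -7.700e-01 -1.000e-02] vel6 -0.003
```

Emit:
{"api": "jog_arm", "payload": {
  "deltas": [
    [[0,0,0],0.06],
    [[0,0,0],0.06],
    [[0,0,0],0.06],
    [[0,0,0],0.06],
    [[0,0,0],0.06],
    [[0,0,0],0.02],
    [[0,0,0],0],
    [[0,0,0],0]
  ]
}}

```text
time_s: 9.02
tcp_pos: [0.4541, 0.4441, 0.2011]
orientation: [0.0, 0.598, 0.802, 0.0]
wrist_force: [-1.0, -1.9, 6.4]
gripper_width: 0.447
```

```bash
python3 st.py
```

```text
t 9.02 h 1.86 q1,q6 [ 0.706 -1.154] tcp [0.4541 0.4441 0.2011] F [-1.  -1.9  6.4] M [-0.34   0.3   -0.014] w 0.447 tau [  0.27 -39.87 -25.99   0.15  -0.79   0.  ] vel6 -0.001
```

Emit:
{"api": "jog_arm", "payload": {
  "deltas": [
    [[0,0,0],0.04],
    [[0,0,0],0.03],
    [[0,0,0],0],
    [[0,0,0],0]
  ]
}}

```text
time_s: 9.35
tcp_pos: [0.4541, 0.4441, 0.2011]
orientation: [0.0, 0.626, 0.78, 0.0]
wrist_force: [-1.3, -1.8, 4.4]
gripper_width: 0.449
```

```bash
python3 st.py
```

```text
t 9.35 h 1.79 q1,q6 [ 0.706 -1.083] tcp [0.4541 0.4441 0.2011] F [-1.3 -1.8  4.4] M [-0.339  0.254 -0.045] w 0.449 tau [ 3.800e-01 -3.988e+01 -2.597e+01  1.400e-01 -8.200e-01 -2.000e-02] vel6 -0.002
```

```bash
python3 - <<'E'
from h import *
s=robot.read_camera('scene');a=cv2.cvtColor(s['pixels'],cv2.COLOR_RGB2BGR);cv2.imwrite('pics/s5.png',cv2.resize(a[210:300,230:340],None,fx=7,fy=6.6,interpolation=2))
s=robot.read_camera('top');a=cv2.cvtColor(s['pixels'],cv2.COLOR_RGB2BGR);cv2.imwrite('pics/t5.png',cv2.resize(a[185:265,120:220],None,fx=7,fy=7,interpolation=2))
E
```

```text
(no output)
```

View pics/s5.png

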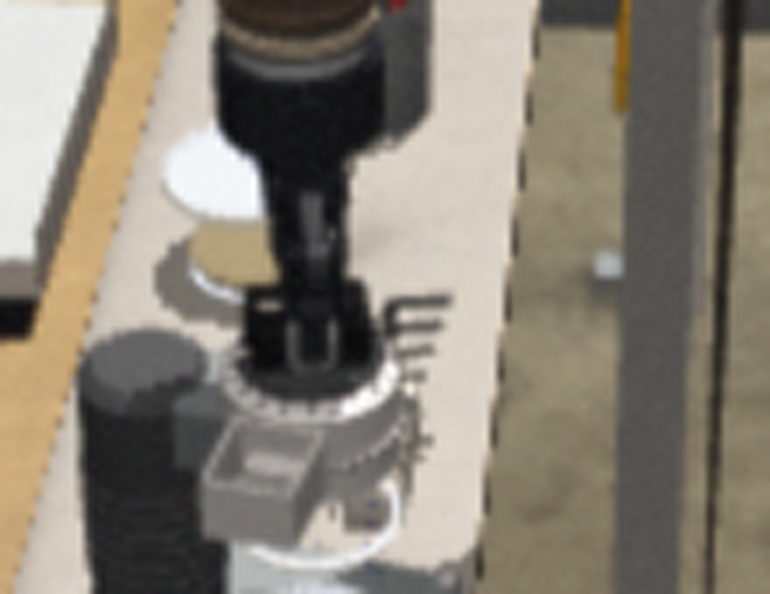

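View pics/t5.png

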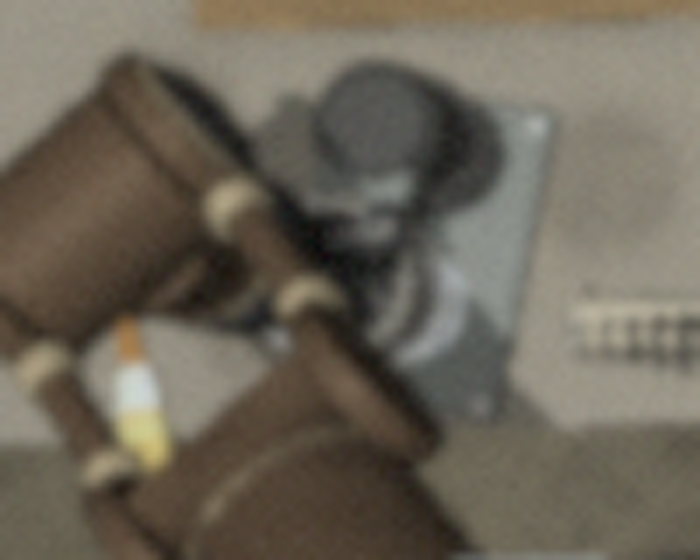

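Emit:
{"api": "jog_arm", "payload": {
  "deltas": [
    [[0,0,0],0.05],
    [[0,0,0],0],
    [[0,0,0],0]
  ]
}}

```text
time_s: 9.7
tcp_pos: [0.4541, 0.4441, 0.2011]
orientation: [0.0, 0.645, 0.764, 0.0]
wrist_force: [-1.0, -2.4, 5.7]
gripper_width: 0.447
```

```bash
python3 st.py
```

```text
t 9.7 h 1.74 q1,q6 [ 0.706 -1.034] tcp [0.4541 0.4441 0.2011] F [-1.  -2.4  5.7] M [-0.332  0.377  0.185] w 0.447 tau [  0.19 -39.81 -26.     0.16  -0.81   0.21] vel6 -0.006
```

Emit:
{"api": "jog_arm", "payload": {
  "deltas": [
    [[0,0,0],0.05],
    [[0,0,0],0],
    [[0,0,0],0]
  ]
}}

```text
time_s: 9.95
tcp_pos: [0.4541, 0.4441, 0.2011]
orientation: [0.0, 0.664, 0.748, 0.0]
wrist_force: [-1.4, -2.8, 5.6]
gripper_width: 0.446
```

```bash
python3 st.py
```

```text
t 9.95 h 1.69 q1,q6 [ 0.706 -0.983] tcp [0.4541 0.4441 0.2011] F [-1.4 -2.8  5.6] M [-0.458  0.347 -0.2  ] w 0.446 tau [  0.47 -39.88 -25.96   0.15  -0.87  -0.14] vel6 0.005
```

Emit:
{"api": "jog_arm", "payload": {
  "deltas": [
    [[0,0,0],0.05],
    [[0,0,0],0.05],
    [[0,0,0],0.04],
    [[0,0,0],0],
    [[0,0,0],0]
  ]
}}

```text
time_s: 10.37
tcp_pos: [0.4541, 0.444, 0.2011]
orientation: [0.0, 0.714, 0.7, 0.0]
wrist_force: [-2.0, -2.9, 5.4]
gripper_width: 0.448
```

```bash
python3 st.py
```

```text
t 10.37 h 1.55 q1,q6 [ 0.706 -0.844] tcp [0.4541 0.444  0.2011] F [-2.  -2.9  5.4] M [-0.471  0.303 -0.012] w 0.448 tau [ 3.600e-01 -3.984e+01 -2.601e+01  2.200e-01 -8.500e-01  2.000e-02] vel6 -0.002
```

Emit:
{"api": "jog_arm", "payload": {
  "deltas": [
    [[0,0,0],0.04],
    [[0,0,0],0],
    [[0,0,0],0]
  ]
}}

```text
time_s: 10.62
tcp_pos: [0.4541, 0.444, 0.2011]
orientation: [0.001, 0.728, 0.686, 0.0]
wrist_force: [-1.7, -1.7, 6.4]
gripper_width: 0.449
```

```bash
python3 st.py
```

```text
t 10.62 h 1.511 q1,q6 [ 0.706 -0.804] tcp [0.4541 0.444  0.2011] F [-1.7 -1.7  6.4] M [-0.557  0.338  0.192] w 0.449 tau [  0.04 -39.9  -25.96   0.35  -0.88   0.24] vel6 -0.002
```

Emit:
{"api": "jog_arm", "payload": {
  "deltas": [
    [[0,0,0],0.03],
    [[0,0,0],0],
    [[0,0,0],0]
  ]
}}

```text
time_s: 10.87
tcp_pos: [0.4541, 0.444, 0.2011]
orientation: [0.001, 0.738, 0.675, 0.0]
wrist_force: [-2.3, -1.7, 4.7]
gripper_width: 0.451
```

```bash
python3 st.py
```

```text
t 10.87 h 1.482 q1,q6 [ 0.706 -0.775] tcp [0.4541 0.444  0.2011] F [-2.3 -1.7  4.7] M [-0.627  0.332  0.423] w 0.451 tau [ -0.22 -39.96 -25.92   0.46  -0.91   0.43] vel6 -0.002
```

Emit:
{"api": "jog_arm", "payload": {
  "deltas": [
    [[0,0,0],0.03],
    [[0,0,0],0],
    [[0,0,0],0]
  ]
}}

```text
time_s: 11.12
tcp_pos: [0.4541, 0.4439, 0.2011]
orientation: [0.001, 0.747, 0.664, -0.0]
wrist_force: [-1.3, -1.3, 5.1]
gripper_width: 0.447
```

```bash
python3 st.py
```

```text
t 11.12 h 1.453 q1,q6 [ 0.707 -0.746] tcp [0.4541 0.4439 0.2011] F [-1.3 -1.3  5.1] M [-0.664  0.413  0.659] w 0.447 tau [ -0.5  -40.03 -25.88   0.57  -0.94   0.65] vel6 -0.001
```

Emit:
{"api": "jog_arm", "payload": {
  "deltas": [
    [[0,0,0],0.01],
    [[0,0,0],0],
    [[0,0,0],0]
  ]
}}

```text
time_s: 11.37
tcp_pos: [0.4541, 0.4439, 0.2011]
orientation: [0.001, 0.751, 0.661, -0.0]
wrist_force: [-0.7, -0.8, 5.4]
gripper_width: 0.453
```

```bash
python3 st.py
```

```text
t 11.37 h 1.443 q1,q6 [ 0.707 -0.736] tcp [0.4541 0.4439 0.2011] F [-0.7 -0.8  5.4] M [-0.744  0.287  0.681] w 0.453 tau [ -0.59 -40.06 -25.86   0.61  -0.95   0.71] vel6 -0.002
```

Emit:
{"api": "jog_arm", "payload": {
  "deltas": [
    [[0,0,0],-0.06],
    [[0,0,0],-0.06],
    [[0,0,0],-0.06],
    [[0,0,0],-0.06],
    [[0,0,0],-0.06],
    [[0,0,0],-0.06],
    [[0,0,0],-0.05],
    [[0,0,0],0],
    [[0,0,0],0]
  ]
}}

```text
time_s: 12.12
tcp_pos: [0.4541, 0.4442, 0.2011]
orientation: [0.0, 0.602, 0.799, 0.0]
wrist_force: [-1.5, -1.7, 5.6]
gripper_width: 0.456
```

```bash
python3 st.py
```

```text
t 12.12 h 1.851 q1,q6 [ 0.706 -1.144] tcp [0.4541 0.4442 0.2011] F [-1.5 -1.7  5.6] M [-0.326  0.27   0.148] w 0.456 tau [  0.12 -39.86 -26.     0.18  -0.78   0.12] vel6 0.003
```

Emit:
{"api": "jog_arm", "payload": {
  "deltas": [
    [[0,0,0],-0.06],
    [[0,0,0],-0.06],
    [[0,0,0],-0.06],
    [[0,0,0],-0.06],
    [[0,0,0],-0.07],
    [[0,0,0],0],
    [[0,0,0],0]
  ]
}}

```text
time_s: 12.7
tcp_pos: [0.454, 0.4442, 0.2011]
orientation: [0.0, 0.471, 0.882, 0.0]
wrist_force: [-1.2, -2.3, 6.1]
gripper_width: 0.451
```

```bash
python3 st.py
```

```text
t 12.7 h 2.161 q1,q6 [ 0.706 -1.454] tcp [0.454  0.4442 0.2011] F [-1.2 -2.3  6.1] M [-0.271  0.315  0.142] w 0.451 tau [  0.   -39.89 -25.97   0.11  -0.77   0.1 ] vel6 0.004
```

Emit:
{"api": "jog_arm", "payload": {
  "deltas": [
    [[0,0,0],-0.06],
    [[0,0,0],-0.06],
    [[0,0,0],-0.06],
    [[0,0,0],-0.06],
    [[0,0,0],-0.07],
    [[0,0,0],0],
    [[0,0,0],0]
  ]
}}

```text
time_s: 13.28
tcp_pos: [0.4539, 0.4443, 0.2011]
orientation: [0.0, 0.329, 0.944, 0.0]
wrist_force: [-1.9, -0.8, 5.4]
gripper_width: 0.446
```

```bash
python3 st.py
```

```text
t 13.28 h 2.471 q1,q6 [ 0.706 -1.764] tcp [0.4539 0.4443 0.2011] F [-1.9 -0.8  5.4] M [-0.223  0.342  0.168] w 0.446 tau [ -0.2  -39.89 -25.98   0.05  -0.77   0.16] vel6 0.006
```

Emit:
{"api": "jog_arm", "payload": {
  "deltas": [
    [[0,0,0],-0.06],
    [[0,0,0],-0.06],
    [[0,0,0],-0.06],
    [[0,0,0],-0.06],
    [[0,0,0],-0.07],
    [[0,0,0],0],
    [[0,0,0],0]
  ]
}}

```text
time_s: 13.87
tcp_pos: [0.4539, 0.4444, 0.2011]
orientation: [0.0, 0.179, 0.984, 0.0]
wrist_force: [-2.6, -0.8, 5.2]
gripper_width: 0.448
```

```bash
python3 st.py
```

```text
t 13.87 h 2.781 q1,q6 [ 0.706 -2.074] tcp [0.4539 0.4444 0.2011] F [-2.6 -0.8  5.2] M [-0.196  0.454  0.202] w 0.448 tau [ -0.36 -39.87 -25.99  -0.    -0.79   0.18] vel6 0.005
```

Emit:
{"api": "jog_arm", "payload": {
  "deltas": [
    [[0,0,0],-0.03],
    [[0,0,0],0],
    [[0,0,0],0]
  ]
}}

```text
time_s: 14.12
tcp_pos: [0.4538, 0.4444, 0.2011]
orientation: [0.0, 0.165, 0.986, 0.0]
wrist_force: [-2.0, -2.3, 6.1]
gripper_width: 0.45
```

```bash
python3 st.py
```

```text
t 14.12 h 2.81 q1,q6 [ 0.706 -2.104] tcp [0.4538 0.4444 0.2011] F [-2.  -2.3  6.1] M [-0.237  0.333  0.036] w 0.45 tau [-2.800e-01 -3.985e+01 -2.600e+01 -1.000e-02 -7.900e-01  5.000e-02] vel6 0.002
```

Emit:
{"api": "jog_arm", "payload": {
  "deltas": [
    [[0,0,0],0],
    [[0,0,0],0],
    [[0,0,0],0],
    [[0,0,0],0],
    [[0,0,0],0],
    [[0,0,0],0],
    [[0,0,0],0],
    [[0,0,0],0]
  ],
  "gripper": 1
}}

```text
time_s: 14.78
tcp_pos: [0.4538, 0.4443, 0.2002]
orientation: [0.0, 0.165, 0.986, 0.0]
wrist_force: [0.4, 0.2, -0.9]
gripper_width: 1.0
```

```bash
python3 st.py
```

```text
t 14.78 h 2.81 q1,q6 [ 0.706 -2.104] tcp [0.4538 0.4443 0.2002] F [ 0.4  0.2 -0.9] M [-0.045  0.012  0.02 ] w 1.0 tau [ -0.   -42.89 -27.01  -0.    -0.     0.  ] vel6 -0.001
```

Emit:
{"api": "jog_arm", "payload": {
  "deltas": [
    [[0,0,-1],0],
    [[0,0,-1.5],0],
    [[0,0,-2],0],
    [[0,0,-2],0],
    [[0,0,-2],0],
    [[2,0,0],0],
    [[3,0,0],0],
    [[3,0,0],0],
    [[3,0,0],0],
    [[2,0,0],0]
  ]
}}

```text
time_s: 15.62
tcp_pos: [0.3286, 0.4873, 0.2864]
orientation: [-0.0, 0.165, 0.986, 0.001]
wrist_force: [-0.2, 0.4, -0.5]
gripper_width: 0.996
```

Emit:
{"api": "jog_arm", "payload": {
  "deltas": [
    [[0,0,0],0],
    [[0,0,0],0],
    [[0,0,0],0]
  ]
}}

```text
time_s: 15.87
tcp_pos: [0.3314, 0.4867, 0.286]
orientation: [0.001, 0.165, 0.986, 0.0]
wrist_force: [-0.4, -0.4, -0.1]
gripper_width: 0.996
```

```bash
python3 st.py; python3 - <<'E'
from ov import *
s=robot.read_camera('scene');t=robot.read_camera('top');save(s,'s9');save(t,'t9')
c=np.array([.4535,.445])
overlay(s,'os9',c,2.81-np.pi/2);overlay(t,'ot9',c,2.81-np.pi/2)
a=cv2.imread('pics/os9.png');b=cv2.imread('pics/ot9.png');cv2.imwrite('pics/o9.png',np.hstack([a[100:450,100:500],b[100:450,100:500]]))
a=cv2.imread('pics/scene0.png').astype(int)[140:350,60:310];b=cv2.imread('pics/s9.png').astype(int)[140:350,60:310]
cv2.imwrite('pics/diff.png',cv2.resize(np.clip(np.abs(a-b)*3,0,255).astype(np.uint8),None,fx=2.8,fy=2.8))
E
```

```text
t 15.87 h 2.81 q1,q6 [ 0.899 -1.911] tcp [0.3314 0.4867 0.286 ] F [-0.4 -0.4 -0.1] M [ 0.022  0.032 -0.033] w 0.996 tau [ 5.900e-01 -3.761e+01 -2.857e+01  4.000e-02  2.000e-02  0.000e+00] vel6 0.003
```

View pics/o9.png

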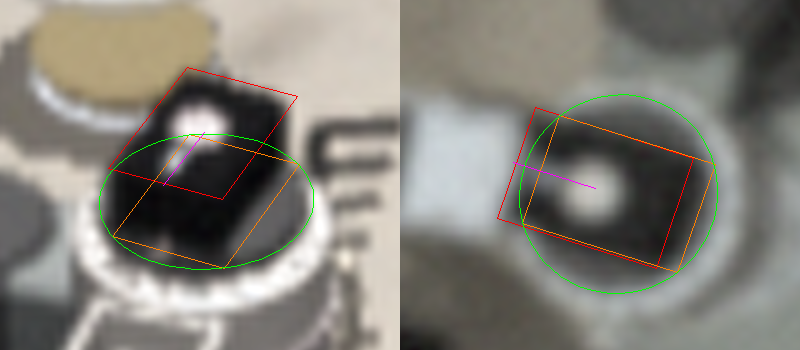

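View pics/diff.png

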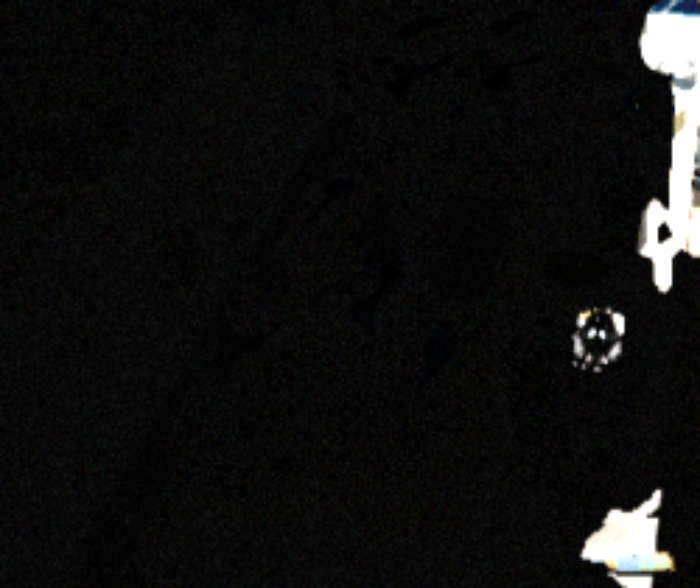

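```bash
python3 - <<'E'
import cv2,numpy as np
a=cv2.imread('pics/scene0.png')[290:370,220:340];b=cv2.imread('pics/s9.png')[290:370,220:340]
cv2.imwrite('pics/br.png',cv2.resize(np.vstack([a,b]),None,fx=3.6,fy=3.6,interpolation=2))
E
```

```text
(no output)
```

View pics/br.png

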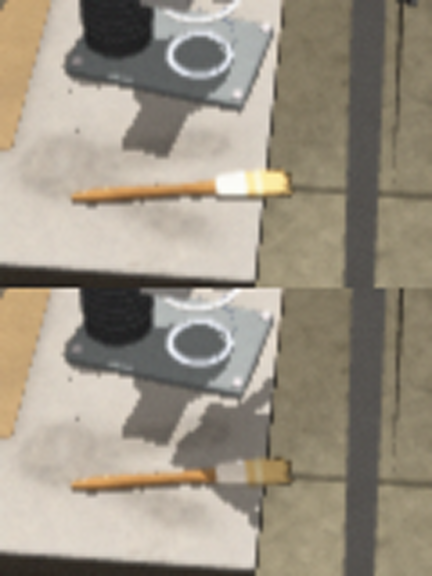

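The difference by the brush is only the arm's shadow: the brush and cup have not moved. The ring stands at 2.81 rad, as intended, so I'm handing in.

```bash
python3 -c "
from plant import robot
print(robot.close_job())"
```

```text
the job is handed in; nothing more can be done
None
```

I set the mill as asked and handed the job in at about 16 s; the hand-in itself gives no verdict.

- **Touch:** I turned the ring clockwise in a single grasp instead of the suggested two or more, since the wrist range allowed it. The burrs met at the sixth click. From there the resistance rose at about 8 N m per rad without dropping, and I stopped at about 0.7 N m.
- **Back-off:** I then turned the ring counter-clockwise four clicks, watching the moment after each one. It ended close to a click centre, with about 0.04 N m left. I opened the gripper and moved the arm clear.
- **Last checks:** The block's outline in both pictures fits an angle two clicks clockwise of where it started (6 closed, 4 opened). Against the first scene picture, only the ring, the arm and the arm's shadow by the brush had changed. That comparison covered the mill, cup, brush, hex keys, tub and pens, and not everything on the bench.
- **Not settled:** The click moments did not always match the expected curve. They read near zero where I expected resistance before the sixth click, but the turning block and the later click and touch readings agreed. The forearm passed within an estimated 1 cm of the frame post, and the joint torques showed no sign of contact.

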